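# Rebuild the spice tower

### The arm

A 6-joint arm with a two-finger parallel gripper is mounted at the origin on the work surface. World frame = base frame: x ahead of the robot, y to its left, z up, the work surface at z = 0. Lengths are in mm, angles in rad, forces in N, time in s.
With the tool pointing down it reaches from about 300 to 850 mm from the base axis. Payload 4.2 kg.
Tool frame: the origin (TCP) lies at the very end of the fingers, on their centre line; the grasp point (between the pads) lies 19 mm behind it; z points along the fingers, y is the line along which they close (so a half turn about z gives the same grasp; the last joint's range is limited). The gripper opens to 91 mm and grips with 3 to 60 N. Pads are 32 mm wide; open, the fingers measure 118 mm over their backs; the gripper's body (76 mm by 178 mm) begins 60 mm behind the grasp point.
Start: joints at [-1.344, 0.32, 1.565, -0, 1.257, -0.02], TCP at [140.476, -557.593, 213.976] pointing down, gripper open.
Joint ranges: [-3.11, 3.11], [-0.84, 2.01], [0.21, 2.61], [-1.34, 4.49], [0.05, 2.63], [-2.56, 2.56]. Speed limits (rad/s): [2.57, 2.57, 3.14, 3.14, 3.14, 3.14].

### API

Orientations are given as [roll, pitch, yaw] about the fixed x, y, z axes, in that order (R = Rz(yaw) Ry(pitch) Rx(roll)).
In Python, from plant import get_state, read_camera, close_job gives the robot as it stands.
- The arm moves only by the tool play_rows, never from a script. Its argument "targets" is a list of rows, each an object with "turn": the turn, a rotation vector about the world's x, y, z in units of 8 degrees (1.0 is 8 degrees), a list of three; "linear": the shift along the world's x, y, z in units of 25 mm (1.0 is 25 mm), a list of three; "claw": the closure, from 0 (fully open) to 1 (shut). A call has 1 to 12 rows; each row is the pose to reach, as a shift and turn from the pose commanded when the call began; what a row does not reach only later rows make up. A row lasts 1/10 s, in which the tool goes at most 50 mm and 8.59 degrees, less where a joint would pass 70% of its speed; a pose out of reach is approached as far as the arm can. A call with a gripper value outside its range is refused whole. The fingers move at their own pace and stop on an object; the grip force is fixed at half the most. Time passes only in rows, so rows that repeat a pose let the fingers close. It gives the time, the measured TCP pose, the force, the opening and the grip force at its end, in the units of the state.
- get_state(): the state, without advancing time (a new reading comes with each control period).
- read_camera(name): name is "side" or "top"; returns a dict with "img" (480x640x3 uint8, red, green, blue), "range_z" (480x640 float32, mm along the optical axis (not along the pixel's ray), 0 where there is no reading), "vfov" (degrees; the focal length in pixels is half the picture's height over the tangent of half this angle, whatever the lens; pixels are square), "cx", "cy" (the principal point, pixels), "dist" ([k1, k2, p1, p2, k3] as OpenCV has them; the pictures are not rectified), "view" (4x4, takes a point from world to camera coordinates). Camera axes: x right, y down, z forward; pixel columns grow to the right and rows downward; lengths in mm; the calibration is good to about 2 mm. A picture is of the moment at which its call begins.
- close_job(): hands the job in; it is judged then, once.
The state is a dict: "clock": time; "qpos": joint angles; "joint_vel": joint speeds; "joint_efforts": joint torques, N m; "tool_pos": TCP position; "tcp_rot": TCP orientation; "contact_force": force on the tool from outside, world axes, zero at the start; "moment": the same for the moment, N m; "opening": opening from 0.0 (shut) to 1.0 (fully open); "grasp_force": force on a finger pad.
Only numpy, scipy, OpenCV 4.12 (cv2) and the standard library are available. Lean on these libraries where they do the work, as an engineer would, in place of code of your own. Each camera call takes 0.05 s, during which the arm holds its last target. There are 200 camera calls.

### The job

The washed spice pots are dry, so please put the stacking tower back together, one piece at a time from the bottom up: the red pot into the round wooden base, the yellow pot on the red, the blue pot on the yellow, and the wooden lid from the white plate on top, each fully seated in the one below and upright, then let go of everything. Leave the base, plate, glass jar and green scraper where they are.

Things in the scene. Friction and masses are not known exactly. Their poses are not given: they have to be found in the camera images.
- base: round light-wood base of the tower, 92 mm diameter, 18 mm tall, fixed to the counter, with a round recess in its top 51 mm wide and 8 mm deep. A pot seated in it rests with its body on the base's top face, its origin 12 mm above the base's origin. Origin at the centre of the underside, z up
- pot_red: red plastic spice pot, open at the top, empty, upright, about 80 g. Round, 58 mm diameter, 50 mm tall: a 6 mm foot tapering from 38 mm (bottom) to 47 mm, then a straight body, wall 3.5 mm, mouth 51 mm. The foot drops into the mouth or recess below and the body rests on that rim: its origin is then 44 mm above the origin of the pot below. Origin: centre of the underside of the foot, z up
- pot_yellow: yellow plastic spice pot, open at the top, empty, upright, about 80 g. Round, 58 mm diameter, 50 mm tall: a 6 mm foot tapering from 38 mm (bottom) to 47 mm, then a straight body, wall 3.5 mm, mouth 51 mm. The foot drops into the mouth or recess below and the body rests on that rim: its origin is then 44 mm above the origin of the pot below. Origin: centre of the underside of the foot, z up
- pot_blue: blue plastic spice pot, open at the top, empty, upright, about 80 g. Round, 58 mm diameter, 50 mm tall: a 6 mm foot tapering from 38 mm (bottom) to 47 mm, then a straight body, wall 3.5 mm, mouth 51 mm. The foot drops into the mouth or recess below and the body rests on that rim: its origin is then 44 mm above the origin of the pot below. Origin: centre of the underside of the foot, z up
- lid: brown wooden lid, about 60 g: a 6 mm foot like the pots', a 58 mm disc 6 mm thick, then an upright round knob 20 mm in diameter, 24 mm tall (12 to 36 mm above the origin). Seated, its origin is 44 mm above that of the pot below. Starts upright on the floor of the white plate, within 22 mm of its centre. Origin: centre of the underside of the foot, z up
- plate: white melamine side plate, 160 mm diameter, rim 16 mm high, flat inner floor 6 mm above the counter and about 110 mm wide; loose, 300 g, stays where it is. Origin at the centre of the underside
- jar: empty greenish glass jar, open, 76 mm diameter, 100 mm tall, off to the robot's right; leave alone. Origin at the centre of the underside
- scraper: green plastic dough scraper lying flat, 70 x 100 mm, 4 mm thick with a 12 mm thick bead along one long edge; leave alone. Origin at the centre of the underside, long side along its y axis
Mind the look-alikes: they are no part of the job. There is more than one size of the lid; the job needs the middle-sized.

How it is judged:
By the outcome, as a careful person would: the job done as asked, in the order asked, and still so for the second after the job is handed in, with the robot touching nothing.
It also fails if it takes over 125 s, if anything falls off the work surface, if the arm or the gripper's body presses on something with over 40 N, if the wrist force passes 120 N, or if a joint passes its speed limit or range.

## Working session

There is one attempt and no reset: what is moved stays moved. The work goes in short steps, Python scripts to look and compute and a tool call to move; the robot and the scene stay as the last step left them, time stands still between calls to the robot, and variables do not carry over. Pictures are saved under pics/ and viewed, at most 14 in all, crops included, and the job is handed in when it is done.

Besides the shell and the picture viewer there is one more tool, called as name([rows], argument=value, ...), one row to a line, values as JSON. play_rows: Moves the arm, as the interface text tells. Its arguments: {"type":"object","properties":{"targets":{"type":"array","items":{"type":"object","properties":{"turn":{"type":"array","items":{"type":"number"}},"linear":{"type":"array","items":{"type":"number"}},"claw":{"type":"number"}}}}},"required":["targets"]}

```bash
mkdir -p pics; ls; python3 - <<'E'
from plant import *
import cv2,numpy as np
print(get_state())
for n in("side","top"):
    c=read_camera(n); cv2.imwrite(f"pics/{n}0.png",c["img"][:,:,::-1])
    np.savez(f"{n}0.npz",**c)
    print(n,c["vfov"],c["cx"],c["cy"],c["dist"],np.round(c["view"],3).tolist())
E
```

```text
pics
{'clock': 0.0, 'qpos': array([-1.34401075e+00,  3.20300200e-01,  1.56568344e+00, -1.70348214e-05,
        1.25738348e+00, -1.99841717e-02]), 'joint_vel': array([ 0.00072695,  0.00295639, -0.0007401 ,  0.00022568,  0.00226359,
       -0.00022073]), 'joint_efforts': array([-1.63344095e-03, -4.12463236e+01, -2.31973636e+01,  7.25529715e-02,
        4.55921853e-02, -1.48847607e-04]), 'tool_pos': array([ 140.34750328, -557.08754815,  213.11379844]), 'tcp_rot': array([-3.13981821e+00, -1.92665003e-05,  2.46775002e-01]), 'contact_force': array([-0.1628252 , -0.75013941, -0.14882418]), 'moment': array([ 0.01532162, -0.01270333, -0.02351587]), 'grasp_force': 0.0, 'opening': 1.0024502190852633}
side 45.26824185221639 324.4090419010531 234.0302994295609 [-0.13390972  0.          0.          0.          0.        ] [[0.976, -0.217, -0.0, -562.942], [-0.138, -0.619, -0.773, 74.104], [0.168, 0.755, -0.634, 1148.657], [0.0, 0.0, 0.0, 1.0]]
top 43.54677528704429 320.494982217734 228.69873974423132 [-0.20524345  0.          0.          0.          0.        ] [[-0.025, -1.0, 0.003, -49.824], [-0.996, 0.025, -0.091, 531.978], [0.091, -0.005, -0.996, 1537.47], [0.0, 0.0, 0.0, 1.0]]
```

View pics/top0.png

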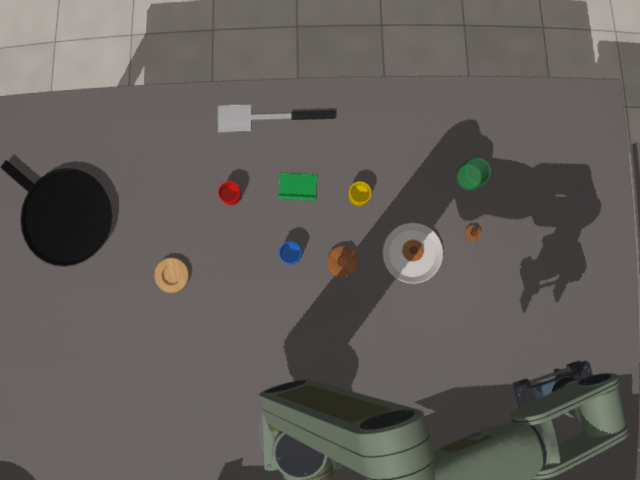

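View pics/side0.png

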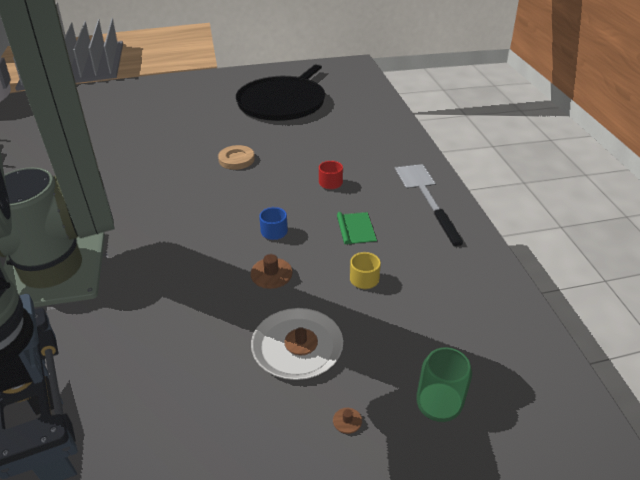

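The top view shows the base at (171,275), red at (230,193), yellow at (360,194), blue at (290,253), and the plate at (413,253) with its lid at (413,250). The other two lids, at (342,262) and (473,233), lie off the plate and are look-alikes.

```bash
cat > h.py <<'E'
import cv2,numpy as np
from plant import *
def K(c):
    f=240/np.tan(np.radians(c["vfov"])/2); return np.array([[f,0,c["cx"]],[0,f,c["cy"]],[0,0,1.]])
def rays(c,px):
    u=cv2.undistortPoints(np.float64(px).reshape(-1,1,2),K(c),np.float64(c["dist"])).reshape(-1,2)
    return np.c_[u,np.ones(len(u))]
def onplane(c,px,z):
    R,t=c["view"][:3,:3],c["view"][:3,3]; d=rays(c,px)@R; o=-R.T@t
    return o+d*((z-o[2])/d[:,2])[:,None]
def cloud(c,mask):
    v,u=np.nonzero(mask&(c["range_z"]>0)); 
    p=rays(c,np.c_[u,v])*c["range_z"][v,u][:,None]
    return (p-c["view"][:3,3])@c["view"][:3,:3]
def px(c,P):
    R=c["view"][:3,:3]; return cv2.projectPoints(np.float64(P).reshape(-1,1,3),cv2.Rodrigues(R)[0],c["view"][:3,3],K(c),np.float64(c["dist"]))[0].reshape(-1,2)
H={"red":[(0,6),(174,180)],"yellow":[(22,32)],"blue":[(105,125)],"wood":[(8,20)]}
def mask(c,col,smin=150,vmin=40):
    h=cv2.cvtColor(c["img"],cv2.COLOR_RGB2HSV); m=np.zeros(h.shape[:2],bool)
    for a,b in H[col]: m|=(h[...,0]>=a)&(h[...,0]<=b)&(h[...,1]>=smin)&(h[...,2]>=vmin)
    return m
def blob(m,near,r=40):
    n,l,s,ce=cv2.connectedComponentsWithStats(m.astype(np.uint8))
    k=[i for i in range(1,n) if s[i,4]>40 and np.hypot(*(ce[i]-near))<r]
    k=max(k,key=lambda i:s[i,4]); return l==k
def circ(p):
    A=np.c_[2*p[:,:2],np.ones(len(p))]; s=np.linalg.lstsq(A,(p[:,:2]**2).sum(1),rcond=None)[0]
    return s[:2],np.sqrt(s[2]+s[:2]@s[:2])
E
python3 - <<'E'
from h import *
C={n:dict(np.load(n+"0.npz")) for n in("side","top")}
np.set_printoptions(precision=1,suppress=True)
pos={"top":{"red":(230,193),"yellow":(360,194),"blue":(290,253),"base":(171,275),"lid":(413,250)},
"side":{"red":(330,176),"yellow":(365,271),"blue":(273,224),"base":(237,157),"lid":(301,340)}}
for n,c in C.items():
  h=cv2.cvtColor(c["img"],cv2.COLOR_RGB2HSV)
  for k,p in pos[n].items():
    if k in("base","lid"):
        m=((h[...,0]<=22)&(h[...,1]>=90)&(h[...,2]>=40))
    else: m=mask(c,k)
    try: m=blob(m,p,25)
    except ValueError: print(n,k,"none",h[p[1],p[0]]);continue
    cn=max(cv2.findContours(m.astype(np.uint8),0,1)[0],key=cv2.contourArea)
    P=cloud(c,m); zt=np.percentile(P[:,2],[2,50,98])
    (x,y),r=cv2.minEnclosingCircle(cn)
    ztop={"base":18,"lid":18}.get(k,50)
    lo={"base":14,"lid":12}.get(k,44)
    T=P[(P[:,2]>lo)&(P[:,2]<lo+12)]; (ex,ey),er=cv2.minEnclosingCircle(np.float32(T[:,:2]))
    print(n,k,m.sum(),"z",zt,"encl",x,y,r,"->",onplane(c,[(x,y)],ztop)[0],"cloudtop",ex,ey,er,len(T))
  # plate
  m=(h[...,1]<40)&(h[...,2]>120); m=blob(m,(413,253) if n=="top" else (297,345),60); P=cloud(c,m); T=P[P[:,2]<30]
  print("plate",m.sum(),np.percentile(P[:,2],[2,50,98]),cv2.minEnclosingCircle(np.float32(T[:,:2])))
E
```

```text
side red 581 z [ 9.7 34.  50.9] encl 330.1112365722656 174.44168090820312 14.581069946289062 -> [621.6 141.3  50. ] cloudtop 631.8413696289062 170.7064666748047 31.817581176757812 135
side yellow 891 z [ 9.7 32.7 51.5] encl 364.5 270.0625 17.808212280273438 -> [ 611.8 -188.2   50. ] cloudtop 618.4710693359375 -167.6075897216797 30.240827560424805 210
side blue 730 z [10.6 33.1 50.4] encl 273.0631408691406 222.6945343017578 16.12127685546875 -> [466.   -8.7  50. ] cloudtop 469.009521484375 16.626264572143555 30.82569122314453 157
side base 659 z [ 4.8 16.2 20.9] encl 236.0 157.0 17.46434783935547 -> [418.4 319.2  18. ] cloudtop 419.3360290527344 332.2820129394531 48.49264144897461 406
side lid 653 z [15.3 18.8 43.5] encl 300.5 341.5 15.890348434448242 -> [ 466.7 -305.4   18. ] cloudtop 467.1276550292969 -304.4230041503906 29.153850555419922 503
plate 2119 [ 1.4  6.7 17.4] ((451.04705810546875, -307.9433898925781), 82.68951416015625)
top red 430 z [ 0.4 13.9 52.8] encl 229.4099578857422 192.70852661132812 11.99760913848877 -> [627.5 169.8  50. ] cloudtop 630.339111328125 172.39974975585938 28.856428146362305 87
top yellow 440 z [-0.2 13.1 53.6] encl 359.1363525390625 193.0 12.143953323364258 -> [ 618. -165.   50.] cloudtop 620.2891845703125 -166.33892822265625 29.239065170288086 93
top blue 393 z [ 2.9 11.3 53.5] encl 289.9259338378906 252.22222900390625 11.273611068725586 -> [470.   16.3  50. ] cloudtop 470.3425598144531 17.022998809814453 28.649133682250977 75
top base 960 z [-0.7 14.9 22.7] encl 171.5 274.5 17.7342472076416 -> [420.2 331.1  18. ] cloudtop 419.1665344238281 331.98358154296875 46.35426712036133 534
top lid 342 z [10.2 18.4 44.3] encl 412.7738952636719 250.02865600585938 10.480332374572754 -> [ 469.  -303.2   18. ] cloudtop 469.0787048339844 -303.2259826660156 27.494918823242188 273
plate 1920 [-2.1  6.6 18.6] ((456.849853515625, -312.40631103515625), 79.66382598876953)
```

Points agree across both views, with sizes and heights as expected: red (631,171), yellow (619,-167), blue (470,17), base (419,332), lid (468.5,-303.5). Moving above red.

play_rows([
  {"linear":[9.8,14.6,-1.2],"turn":[0,0,0],"claw":0},
  {"linear":[9.8,14.6,-1.2],"turn":[0,0,0],"claw":0},
  {"linear":[9.8,14.6,-1.2],"turn":[0,0,0],"claw":0},
  {"linear":[9.8,14.6,-1.2],"turn":[0,0,0],"claw":0},
  {"linear":[9.8,14.6,-1.2],"turn":[0,0,0],"claw":0},
  {"linear":[9.8,14.6,-1.2],"turn":[0,0,0],"claw":0},
  {"linear":[9.8,14.6,-1.2],"turn":[0,0,0],"claw":0},
  {"linear":[9.8,14.6,-1.2],"turn":[0,0,0],"claw":0},
  {"linear":[9.8,14.6,-1.2],"turn":[0,0,0],"claw":0},
  {"linear":[9.8,14.6,-1.2],"turn":[0,0,0],"claw":0},
  {"linear":[9.8,14.6,-1.2],"turn":[0,0,0],"claw":0},
])

```text
clock: 1.2
tool_pos: [385.5, -192.0, 183.7]
tcp_rot: [-3.142, 0.001, 0.249]
contact_force: [-0.3, -0.6, -0.9]
opening: 1.003
grasp_force: 0.0
```

play_rows([
  {"linear":[9.82,14.56,-2.56],"turn":[0,0,0],"claw":0},
  {"linear":[9.82,14.56,-2.56],"turn":[0,0,0],"claw":0},
  {"linear":[9.82,14.56,-2.56],"turn":[0,0,0],"claw":0},
  {"linear":[9.82,14.56,-2.56],"turn":[0,0,0],"claw":0},
  {"linear":[9.82,14.56,-2.56],"turn":[0,0,0],"claw":0},
  {"linear":[9.82,14.56,-2.56],"turn":[0,0,0],"claw":0},
  {"linear":[9.82,14.56,-2.56],"turn":[0,0,0],"claw":0},
  {"linear":[9.82,14.56,-2.56],"turn":[0,0,0],"claw":0},
  {"linear":[9.82,14.56,-2.56],"turn":[0,0,0],"claw":0},
  {"linear":[9.82,14.56,-2.56],"turn":[0,0,0],"claw":0},
  {"linear":[9.82,14.56,-2.56],"turn":[0,0,0],"claw":0},
  {"linear":[9.82,14.56,-2.56],"turn":[0,0,0],"claw":0},
])

```text
clock: 2.4
tool_pos: [630.6, 169.2, 119.9]
tcp_rot: [3.141, 0.001, 0.245]
contact_force: [1.0, 0.8, -0.7]
opening: 0.998
grasp_force: 0.0
```

play_rows([
  {"linear":[0,0,-1.2],"turn":[0,0,0],"claw":0},
  {"linear":[0,0,-2.4],"turn":[0,0,0],"claw":0},
  {"linear":[0,0,-3.4],"turn":[0,0,0],"claw":0},
  {"linear":[0,0,-4.0],"turn":[0,0,0],"claw":0},
  {"linear":[0,0,-4.2],"turn":[0,0,0],"claw":0},
  {"linear":[0,0,-4.2],"turn":[0,0,0],"claw":0},
])

```text
clock: 3.0
tool_pos: [631.0, 170.6, 15.2]
tcp_rot: [3.141, 0.0, 0.246]
contact_force: [-0.5, -0.7, -0.3]
opening: 1.0
grasp_force: 0.0
```

play_rows([
  {"linear":[0,0,0],"turn":[0,0,0],"claw":1},
  {"linear":[0,0,0],"turn":[0,0,0],"claw":1},
  {"linear":[0,0,0],"turn":[0,0,0],"claw":1},
  {"linear":[0,0,0],"turn":[0,0,0],"claw":1},
  {"linear":[0,0,0],"turn":[0,0,0],"claw":1},
  {"linear":[0,0,0],"turn":[0,0,0],"claw":1},
  {"linear":[0,0,0],"turn":[0,0,0],"claw":1},
  {"linear":[0,0,0],"turn":[0,0,0],"claw":1},
])

```text
clock: 3.8
tool_pos: [631.2, 171.7, 15.5]
tcp_rot: [-3.141, -0.001, 0.247]
contact_force: [-0.6, 1.2, 4.7]
opening: 0.636
grasp_force: 30.0
```

play_rows([
  {"linear":[0,0,1],"turn":[0,0,0],"claw":1},
  {"linear":[-0.3,0.2,2.4],"turn":[0,0,0],"claw":1},
  {"linear":[-1.6,1.2,3.0],"turn":[0,0,0],"claw":1},
  {"linear":[-3.0,2.3,3.0],"turn":[0,0,0],"claw":1},
  {"linear":[-4.4,3.3,3.0],"turn":[0,0,0],"claw":1},
  {"linear":[-5.8,4.4,3.0],"turn":[0,0,0],"claw":1},
  {"linear":[-7.2,5.5,3.0],"turn":[0,0,0],"claw":1},
  {"linear":[-8.1,6.2,2.8],"turn":[0,0,0],"claw":1},
  {"linear":[-8.48,6.42,2.0],"turn":[0,0,0],"claw":1},
  {"linear":[-8.48,6.42,1.6],"turn":[0,0,0],"claw":1},
  {"linear":[-8.48,6.42,1.6],"turn":[0,0,0],"claw":1},
  {"linear":[-8.48,6.42,1.6],"turn":[0,0,0],"claw":1},
])

```text
clock: 5.0
tool_pos: [419.9, 331.4, 54.9]
tcp_rot: [3.141, -0.0, 0.246]
contact_force: [0.6, 0.6, -1.3]
opening: 0.637
grasp_force: 30.0
```

```bash
python3 - <<'E'
from h import *
a=read_camera("top")["img"][150:330,90:330]; b=read_camera("side")["img"][70:250,140:380]
cv2.imwrite("pics/r1.png",cv2.resize(np.vstack([a,b])[:,:,::-1],None,fx=1.66,fy=1.66))
print(get_state()["tool_pos"])
E
```

```text
[420.23275665 331.70342524  55.4616881 ]
```

View pics/r1.png

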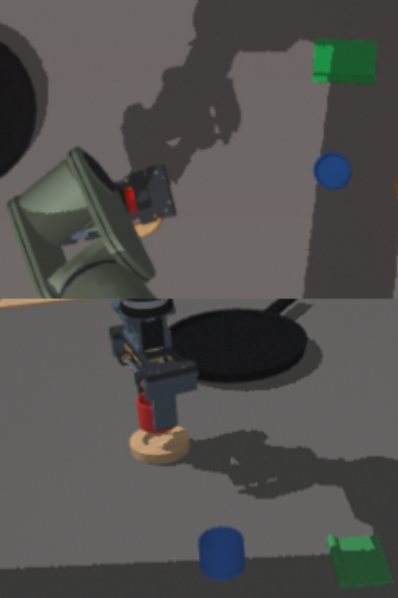

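The red pot is upright in the grip and centred above the base (crop ~(155,420) over (160,443)). Lowering.

play_rows([
  {"linear":[0,0,-0.4],"turn":[0,0,0],"claw":1},
  {"linear":[0,0,-0.7],"turn":[0,0,0],"claw":1},
  {"linear":[0,0,-0.9],"turn":[0,0,0],"claw":1},
  {"linear":[0,0,-1.05],"turn":[0,0,0],"claw":1},
  {"linear":[0,0,-1.12],"turn":[0,0,0],"claw":1},
  {"linear":[0,0,-1.14],"turn":[0,0,0],"claw":1},
  {"linear":[0,0,-1.14],"turn":[0,0,0],"claw":1},
])

```text
clock: 5.8
tool_pos: [419.7, 333.2, 27.5]
tcp_rot: [-3.14, -0.002, 0.246]
contact_force: [-1.3, 2.1, 6.0]
opening: 0.641
grasp_force: 30.0
```

play_rows([
  {"linear":[0,0,0],"turn":[0,0,0],"claw":0},
  {"linear":[0,0,0],"turn":[0,0,0],"claw":0},
  {"linear":[0,0,0],"turn":[0,0,0],"claw":0},
  {"linear":[0,0,0],"turn":[0,0,0],"claw":0},
  {"linear":[0,0,0],"turn":[0,0,0],"claw":0},
  {"linear":[0,0,1],"turn":[0,0,0],"claw":0},
  {"linear":[0,0,2.5],"turn":[0,0,0],"claw":0},
  {"linear":[0,0,4],"turn":[0,0,0],"claw":0},
  {"linear":[2,-3,4],"turn":[0,0,0],"claw":0},
  {"linear":[2,-5,4],"turn":[0,0,0],"claw":0},
  {"linear":[2,-6,4],"turn":[0,0,0],"claw":0},
  {"linear":[2,-6,4],"turn":[0,0,0],"claw":0},
])

```text
clock: 7.0
tool_pos: [468.9, 177.9, 126.4]
tcp_rot: [3.14, 0.001, 0.243]
contact_force: [0.1, -0.1, -0.2]
opening: 0.999
grasp_force: 0.0
```

```bash
cat > chk.py <<'E'
from h import *
import sys
np.set_printoptions(precision=1,suppress=True)
# usage: chk.py ztop color x y ...
z0=float(sys.argv[1])
for n in("top","side"):
    c=read_camera(n); print(n)
    for k,x,y in zip(*[iter(sys.argv[2:])]*3):
        q=px(c,[[float(x),float(y),z0-20]])[0]
        try: P=cloud(c,blob(mask(c,k),q,25))
        except ValueError: print(k,"hidden"); continue
        T=P[(P[:,2]>z0-6)&(P[:,2]<z0+6)]
        print(k,"z",np.percentile(P[:,2],[2,98]),"rim",cv2.minEnclosingCircle(np.float32(T[:,:2])) if len(T) else None)
print(get_state()["tool_pos"])
E
python3 chk.py 62 red 419 332; python3 chk.py 50 yellow 619.5 -167 blue 470 17
```

```text
top
red z [15.6 68.5] rim ((417.1585998535156, 342.1101989746094), 24.592256546020508)
side
red z [21.4 63.4] rim ((418.5979309082031, 331.2144775390625), 31.51922607421875)
[469.1 180.5 126.5]
top
yellow z [ 1.4 53.5] rim ((620.7579956054688, -166.57891845703125), 28.8680419921875)
blue z [ 2.  53.5] rim ((470.3725280761719, 16.951671600341797), 28.599647521972656)
side
yellow z [ 9.5 51.3] rim ((617.688720703125, -165.71456909179688), 31.534809112548828)
blue z [11.2 51.3] rim ((469.4351501464844, 15.331748962402344), 30.43214225769043)
[469.  182.7 126.5]
```

Red is seated (rim z≈62, centred on the base). On to yellow.

play_rows([
  {"linear":[6.02,-13.94,0],"turn":[0,0,0],"claw":0},
  {"linear":[6.02,-13.94,0],"turn":[0,0,0],"claw":0},
  {"linear":[6.02,-13.94,0],"turn":[0,0,0],"claw":0},
  {"linear":[6.02,-13.94,0],"turn":[0,0,0],"claw":0},
  {"linear":[6.02,-13.94,0],"turn":[0,0,0],"claw":0},
  {"linear":[6.02,-13.94,0],"turn":[0,0,0],"claw":0},
  {"linear":[6.02,-13.94,0],"turn":[0,0,0],"claw":0},
  {"linear":[6.02,-13.94,0],"turn":[0,0,0],"claw":0},
  {"linear":[6.02,-13.94,0],"turn":[0,0,0],"claw":0},
  {"linear":[6.02,-13.94,0],"turn":[0,0,0],"claw":0},
  {"linear":[6.02,-13.94,0],"turn":[0,0,0],"claw":0},
])

```text
clock: 8.3
tool_pos: [619.4, -164.4, 126.2]
tcp_rot: [-3.141, 0.001, 0.249]
contact_force: [-0.0, -0.3, -0.7]
opening: 0.998
grasp_force: 0.0
```

play_rows([
  {"linear":[0,0,-1.4],"turn":[0,0,0],"claw":0},
  {"linear":[0,0,-2.7],"turn":[0,0,0],"claw":0},
  {"linear":[0,0,-3.7],"turn":[0,0,0],"claw":0},
  {"linear":[0,0,-4.3],"turn":[0,0,0],"claw":0},
  {"linear":[0,0,-4.46],"turn":[0,0,0],"claw":0},
  {"linear":[0,0,-4.46],"turn":[0,0,0],"claw":1},
  {"linear":[0,0,-4.46],"turn":[0,0,0],"claw":1},
  {"linear":[0,0,-4.46],"turn":[0,0,0],"claw":1},
  {"linear":[0,0,-4.46],"turn":[0,0,0],"claw":1},
  {"linear":[0,0,-4.46],"turn":[0,0,0],"claw":1},
  {"linear":[0,0,-4.46],"turn":[0,0,0],"claw":1},
  {"linear":[0,0,-4.46],"turn":[0,0,0],"claw":1},
])

```text
clock: 9.5
tool_pos: [619.9, -166.6, 15.9]
tcp_rot: [3.141, -0.001, 0.247]
contact_force: [-0.7, 1.2, 6.2]
opening: 0.639
grasp_force: 30.0
```

play_rows([
  {"linear":[0,0,1],"turn":[0,0,0],"claw":1},
  {"linear":[0,0.2,2.4],"turn":[0,0,0],"claw":1},
  {"linear":[-0.5,1.2,3.6],"turn":[0,0,0],"claw":1},
  {"linear":[-1.2,2.8,4],"turn":[0,0,0],"claw":1},
  {"linear":[-1.9,4.5,4],"turn":[0,0,0],"claw":1},
  {"linear":[-2.6,6.2,4],"turn":[0,0,0],"claw":1},
  {"linear":[-3.3,7.9,4],"turn":[0,0,0],"claw":1},
  {"linear":[-4.0,9.6,4],"turn":[0,0,0],"claw":1},
  {"linear":[-4.7,11.3,4],"turn":[0,0,0],"claw":1},
  {"linear":[-5.2,12.6,4],"turn":[0,0,0],"claw":1},
  {"linear":[-5.5,13.5,4],"turn":[0,0,0],"claw":1},
  {"linear":[-5.6,14,4],"turn":[0,0,0],"claw":1},
])

```text
clock: 10.7
tool_pos: [478.4, 184.9, 114.7]
tcp_rot: [3.141, 0.001, 0.249]
contact_force: [-0.3, -1.0, -0.2]
opening: 0.634
grasp_force: 30.0
```

play_rows([
  {"linear":[-0.5,1,0],"turn":[0,0,0],"claw":1},
  {"linear":[-1.1,2.6,0],"turn":[0,0,0],"claw":1},
  {"linear":[-1.8,4.2,0],"turn":[0,0,0],"claw":1},
  {"linear":[-2.2,5.2,0],"turn":[0,0,0],"claw":1},
  {"linear":[-2.42,5.93,0],"turn":[0,0,0],"claw":1},
  {"linear":[-2.42,5.93,-0.4],"turn":[0,0,0],"claw":1},
  {"linear":[-2.42,5.93,-0.8],"turn":[0,0,0],"claw":1},
  {"linear":[-2.42,5.93,-0.8],"turn":[0,0,0],"claw":1},
  {"linear":[-2.42,5.93,-0.8],"turn":[0,0,0],"claw":1},
])

```text
clock: 11.6
tool_pos: [419.1, 330.3, 94.3]
tcp_rot: [3.141, 0.001, 0.245]
contact_force: [-0.6, 0.1, -0.6]
opening: 0.638
grasp_force: 30.0
```

```bash
cat > pic.py <<'E'
from h import *
import sys
b=read_camera("side")["img"][70:220,150:350]
cv2.imwrite(f"pics/{sys.argv[1]}.png",cv2.resize(b[:,:,::-1],None,fx=2.5,fy=2.5))
print(get_state()["tool_pos"])
E
python3 pic.py y1
```

```text
[419.42650781 330.70298223  94.76313359]
```

View pics/y1.png

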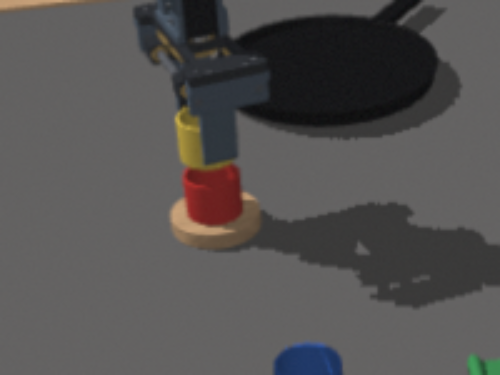

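Yellow hangs upright over red (yellow left edge 177 vs expected ~177 with perspective). Lowering and releasing.

play_rows([
  {"linear":[0,0,-0.4],"turn":[0,0,0],"claw":1},
  {"linear":[0,0,-0.65],"turn":[0,0,0],"claw":1},
  {"linear":[0,0,-0.8],"turn":[0,0,0],"claw":1},
  {"linear":[0,0,-0.9],"turn":[0,0,0],"claw":1},
  {"linear":[0,0,-0.96],"turn":[0,0,0],"claw":1},
  {"linear":[0,0,-0.98],"turn":[0,0,0],"claw":1},
  {"linear":[0,0,-0.98],"turn":[0,0,0],"claw":1},
])

```text
clock: 12.35
tool_pos: [418.9, 331.6, 71.8]
tcp_rot: [3.142, -0.0, 0.247]
contact_force: [-2.4, -2.6, 8.6]
opening: 0.636
grasp_force: 30.0
```

play_rows([
  {"linear":[0,0,0],"turn":[0,0,0],"claw":0},
  {"linear":[0,0,0],"turn":[0,0,0],"claw":0},
  {"linear":[0,0,0],"turn":[0,0,0],"claw":0},
  {"linear":[0,0,0],"turn":[0,0,0],"claw":0},
  {"linear":[0,0,0],"turn":[0,0,0],"claw":0},
  {"linear":[0,0,1],"turn":[0,0,0],"claw":0},
  {"linear":[0,0,2.4],"turn":[0,0,0],"claw":0},
  {"linear":[0,0,3.4],"turn":[0,0,0],"claw":0},
  {"linear":[1,-2,3.4],"turn":[0,0,0],"claw":0},
  {"linear":[1.5,-4,3.4],"turn":[0,0,0],"claw":0},
  {"linear":[2,-6,3.4],"turn":[0,0,0],"claw":0},
  {"linear":[2,-6,3.4],"turn":[0,0,0],"claw":0},
])

```text
clock: 13.55
tool_pos: [469.5, 177.6, 155.4]
tcp_rot: [3.14, 0.001, 0.242]
contact_force: [-0.3, 0.3, -0.8]
opening: 0.999
grasp_force: 0.0
```

```bash
python3 chk.py 106 yellow 419 332; python3 chk.py 62 red 419 332
```

```text
top
yellow z [ -3.8 108.9] rim ((417.69744873046875, 337.67022705078125), 25.839366912841797)
side
yellow z [ 65.3 107.3] rim ((418.6163330078125, 328.8227844238281), 31.09280776977539)
[469.3 180.5 155.5]
top
red hidden
side
red z [20.6 59.5] rim ((419.42352294921875, 313.80950927734375), 22.65536880493164)
[468.9 182.4 155.5]
```

Yellow is seated (rim z≈106). Now blue.

play_rows([
  {"linear":[0.04,-2,-0.5],"turn":[0,0,0],"claw":0},
  {"linear":[0.04,-4,-1],"turn":[0,0,0],"claw":0},
  {"linear":[0.04,-5.6,-1.5],"turn":[0,0,0],"claw":0},
  {"linear":[0.04,-6.4,-2],"turn":[0,0,0],"claw":0},
  {"linear":[0.04,-6.6,-2],"turn":[0,0,0],"claw":0},
  {"linear":[0.04,-6.6,-2],"turn":[0,0,0],"claw":0},
  {"linear":[0.04,-6.6,-3],"turn":[0,0,0],"claw":0},
  {"linear":[0.04,-6.6,-4.2],"turn":[0,0,0],"claw":0},
  {"linear":[0.04,-6.6,-5.1],"turn":[0,0,0],"claw":0},
  {"linear":[0.04,-6.6,-5.62],"turn":[0,0,0],"claw":0},
  {"linear":[0.04,-6.6,-5.62],"turn":[0,0,0],"claw":0},
])

```text
clock: 14.85
tool_pos: [469.5, 18.5, 14.1]
tcp_rot: [-3.141, 0.002, 0.249]
contact_force: [-0.1, -0.9, 0.5]
opening: 1.002
grasp_force: 0.0
```

play_rows([
  {"linear":[0,0,0],"turn":[0,0,0],"claw":1},
  {"linear":[0,0,0],"turn":[0,0,0],"claw":1},
  {"linear":[0,0,0],"turn":[0,0,0],"claw":1},
  {"linear":[0,0,0],"turn":[0,0,0],"claw":1},
  {"linear":[0,0,0],"turn":[0,0,0],"claw":1},
  {"linear":[0,0,0],"turn":[0,0,0],"claw":1},
  {"linear":[0,0,0],"turn":[0,0,0],"claw":1},
  {"linear":[0,0,0],"turn":[0,0,0],"claw":1},
])

```text
clock: 15.65
tool_pos: [470.4, 16.7, 15.6]
tcp_rot: [3.142, -0.001, 0.246]
contact_force: [-0.5, 2.0, 6.5]
opening: 0.642
grasp_force: 30.0
```

play_rows([
  {"linear":[0,0,1],"turn":[0,0,0],"claw":1},
  {"linear":[0,0,2.6],"turn":[0,0,0],"claw":1},
  {"linear":[0,0.2,4.2],"turn":[0,0,0],"claw":1},
  {"linear":[-0.2,1.2,5.4],"turn":[0,0,0],"claw":1},
  {"linear":[-0.5,2.8,5.8],"turn":[0,0,0],"claw":1},
  {"linear":[-0.8,4.5,5.8],"turn":[0,0,0],"claw":1},
  {"linear":[-1.1,6.2,5.8],"turn":[0,0,0],"claw":1},
  {"linear":[-1.3,7.8,5.8],"turn":[0,0,0],"claw":1},
  {"linear":[-1.6,9.2,5.8],"turn":[0,0,0],"claw":1},
  {"linear":[-1.8,10.4,5.8],"turn":[0,0,0],"claw":1},
  {"linear":[-1.9,11.2,5.8],"turn":[0,0,0],"claw":1},
  {"linear":[-2.04,11.8,5.8],"turn":[0,0,0],"claw":1},
])

```text
clock: 16.85
tool_pos: [418.6, 312.7, 159.5]
tcp_rot: [3.141, 0.001, 0.248]
contact_force: [0.1, 0.2, -1.0]
opening: 0.64
grasp_force: 30.0
```

play_rows([
  {"linear":[0,0.5,0],"turn":[0,0,0],"claw":1},
  {"linear":[0,0.8,0],"turn":[0,0,0],"claw":1},
  {"linear":[0,0.8,-0.4],"turn":[0,0,0],"claw":1},
  {"linear":[0,0.8,-0.8],"turn":[0,0,0],"claw":1},
  {"linear":[0,0.8,-0.8],"turn":[0,0,0],"claw":1},
  {"linear":[0,0.8,-0.8],"turn":[0,0,0],"claw":1},
])

```text
clock: 17.45
tool_pos: [418.8, 330.8, 139.3]
tcp_rot: [3.141, 0.001, 0.246]
contact_force: [0.4, 0.0, -0.5]
opening: 0.638
grasp_force: 30.0
```

```bash
python3 pic.py b1
```

```text
[419.08980104 331.1235697  139.8368315 ]
```

View pics/b1.png

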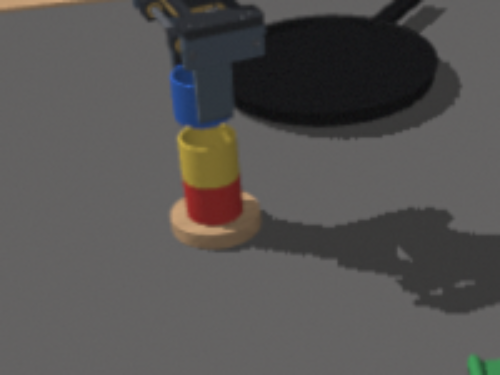

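Red and yellow stand straight, and blue hangs upright above them (left edge 172, yellow 179). Lowering 25 mm.

play_rows([
  {"linear":[0,0,-0.4],"turn":[0,0,0],"claw":1},
  {"linear":[0,0,-0.65],"turn":[0,0,0],"claw":1},
  {"linear":[0,0,-0.8],"turn":[0,0,0],"claw":1},
  {"linear":[0,0,-0.92],"turn":[0,0,0],"claw":1},
  {"linear":[0,0,-0.99],"turn":[0,0,0],"claw":1},
  {"linear":[0,0,-1.02],"turn":[0,0,0],"claw":1},
  {"linear":[0,0,-1.02],"turn":[0,0,0],"claw":1},
])

```text
clock: 18.2
tool_pos: [419.1, 331.6, 115.6]
tcp_rot: [3.142, -0.001, 0.247]
contact_force: [-2.6, -2.0, 6.3]
opening: 0.641
grasp_force: 30.0
```

play_rows([
  {"linear":[0,0,0],"turn":[0,0,0],"claw":0},
  {"linear":[0,0,0],"turn":[0,0,0],"claw":0},
  {"linear":[0,0,0],"turn":[0,0,0],"claw":0},
  {"linear":[0,0,0],"turn":[0,0,0],"claw":0},
  {"linear":[0,0,0],"turn":[0,0,0],"claw":0},
  {"linear":[0,0,1],"turn":[0,0,0],"claw":0},
  {"linear":[0,0,2.4],"turn":[0,0,0],"claw":0},
  {"linear":[0,0,3.4],"turn":[0,0,0],"claw":0},
  {"linear":[1,-2,3.4],"turn":[0,0,0],"claw":0},
  {"linear":[1.5,-4,3.4],"turn":[0,0,0],"claw":0},
  {"linear":[2,-6,3.4],"turn":[0,0,0],"claw":0},
  {"linear":[2,-6,3.4],"turn":[0,0,0],"claw":0},
])

```text
clock: 19.4
tool_pos: [469.6, 177.6, 199.5]
tcp_rot: [3.14, 0.0, 0.242]
contact_force: [0.6, 0.0, -0.7]
opening: 1.004
grasp_force: 0.0
```

```bash
python3 chk.py 150 blue 419 332; python3 - <<'E'
from h import *
for n,p in(("top",(413,250)),("side",(301,340))):
    c=read_camera(n); h=cv2.cvtColor(c["img"],cv2.COLOR_RGB2HSV)
    P=cloud(c,blob((h[...,0]<=22)&(h[...,1]>=90)&(h[...,2]>=40),p,25))
    D=P[(P[:,2]>10)&(P[:,2]<26)]; Kn=P[P[:,2]>36]
    print(n,cv2.minEnclosingCircle(np.float32(D[:,:2])),cv2.minEnclosingCircle(np.float32(Kn[:,:2])),Kn[:,2].max(),len(Kn))
E
```

```text
top
blue z [106.4 152.9] rim ((415.86334228515625, 341.5587158203125), 23.81024932861328)
side
blue z [109.7 150.4] rim ((419.7526550292969, 328.89337158203125), 31.965978622436523)
[469.3 180.5 199.5]
top ((469.517578125, -303.47283935546875), 27.83803939819336) ((470.1069030761719, -302.66827392578125), 8.771981239318848) 49.151297018152995 36
side ((467.36822509765625, -303.37994384765625), 29.599380493164062) ((467.2953186035156, -303.7685546875), 9.88149356842041) 46.550829165727556 95
```

Blue is seated (rim z≈150). Now the lid on the plate at (468.7, -303.4).

play_rows([
  {"linear":[0,-19.4,-4],"turn":[0,0,0],"claw":0},
  {"linear":[0,-19.4,-4],"turn":[0,0,0],"claw":0},
  {"linear":[0,-19.4,-4],"turn":[0,0,0],"claw":0},
  {"linear":[0,-19.4,-4],"turn":[0,0,0],"claw":0},
  {"linear":[0,-19.4,-4],"turn":[0,0,0],"claw":0},
  {"linear":[0,-19.4,-4],"turn":[0,0,0],"claw":0},
  {"linear":[0,-19.4,-4],"turn":[0,0,0],"claw":0},
  {"linear":[0,-19.4,-4],"turn":[0,0,0],"claw":0},
  {"linear":[0,-19.4,-4],"turn":[0,0,0],"claw":0},
  {"linear":[0,-19.4,-4],"turn":[0,0,0],"claw":0},
  {"linear":[0,-19.4,-4],"turn":[0,0,0],"claw":0},
  {"linear":[0,-19.4,-4],"turn":[0,0,0],"claw":0},
])

```text
clock: 20.8
tool_pos: [469.6, -302.6, 98.8]
tcp_rot: [-3.14, 0.0, 0.247]
contact_force: [0.1, 0.3, 0.1]
opening: 0.998
grasp_force: 0.0
```

play_rows([
  {"linear":[0,0,0],"turn":[0,0,0],"claw":0.4},
  {"linear":[0,0,-0.5],"turn":[0,0,0],"claw":0.4},
  {"linear":[0,0,-1.2],"turn":[0,0,0],"claw":0.4},
  {"linear":[0,0,-1.9],"turn":[0,0,0],"claw":0.4},
  {"linear":[0,0,-2.5],"turn":[0,0,0],"claw":0.4},
  {"linear":[0,0,-2.9],"turn":[0,0,0],"claw":0.4},
  {"linear":[0,0,-3.1],"turn":[0,0,0],"claw":0.4},
  {"linear":[0,0,-3.1],"turn":[0,0,0],"claw":0.4},
  {"linear":[0,0,-3.1],"turn":[0,0,0],"claw":0.4},
])

```text
clock: 21.7
tool_pos: [469.4, -303.4, 22.4]
tcp_rot: [3.141, -0.001, 0.247]
contact_force: [0.3, -0.2, 0.2]
opening: 0.601
grasp_force: 0.0
```

play_rows([
  {"linear":[0,0,-0.04],"turn":[0,0,0],"claw":1},
  {"linear":[0,0,-0.04],"turn":[0,0,0],"claw":1},
  {"linear":[0,0,-0.04],"turn":[0,0,0],"claw":1},
  {"linear":[0,0,-0.04],"turn":[0,0,0],"claw":1},
  {"linear":[0,0,-0.04],"turn":[0,0,0],"claw":1},
  {"linear":[0,0,-0.04],"turn":[0,0,0],"claw":1},
  {"linear":[0,0,-0.04],"turn":[0,0,0],"claw":1},
  {"linear":[0,0,-0.04],"turn":[0,0,0],"claw":1},
])

```text
clock: 22.5
tool_pos: [469.0, -303.3, 21.1]
tcp_rot: [3.141, -0.0, 0.247]
contact_force: [-0.6, -0.1, 2.1]
opening: 0.213
grasp_force: 30.0
```

play_rows([
  {"linear":[0,0,0.8],"turn":[0,0,0],"claw":1},
  {"linear":[0,0,2.2],"turn":[0,0,0],"claw":1},
  {"linear":[0,0,3.8],"turn":[0,0,0],"claw":1},
  {"linear":[0,0.2,5.4],"turn":[0,0,0],"claw":1},
  {"linear":[0,1.2,6.6],"turn":[0,0,0],"claw":1},
  {"linear":[0,2.6,7.4],"turn":[0,0,0],"claw":1},
  {"linear":[0,4.2,7.6],"turn":[0,0,0],"claw":1},
  {"linear":[0,5.8,7.6],"turn":[0,0,0],"claw":1},
  {"linear":[0,7.4,7.6],"turn":[0,0,0],"claw":1},
  {"linear":[0,9,7.6],"turn":[0,0,0],"claw":1},
  {"linear":[0,10.4,7.6],"turn":[0,0,0],"claw":1},
  {"linear":[0,11.4,7.6],"turn":[0,0,0],"claw":1},
])

```text
clock: 23.7
tool_pos: [468.5, -16.3, 210.8]
tcp_rot: [-3.141, 0.0, 0.248]
contact_force: [1.2, -0.4, -1.0]
opening: 0.208
grasp_force: 30.0
```

play_rows([
  {"linear":[-0.2,1.2,0],"turn":[0,0,0],"claw":1},
  {"linear":[-0.4,2.7,0],"turn":[0,0,0],"claw":1},
  {"linear":[-0.6,4.2,0],"turn":[0,0,0],"claw":1},
  {"linear":[-0.8,5.7,0],"turn":[0,0,0],"claw":1},
  {"linear":[-1.0,7.2,0],"turn":[0,0,0],"claw":1},
  {"linear":[-1.2,8.7,0],"turn":[0,0,0],"claw":1},
  {"linear":[-1.4,10.2,0],"turn":[0,0,0],"claw":1},
  {"linear":[-1.6,11.6,0],"turn":[0,0,0],"claw":1},
  {"linear":[-1.8,12.8,0],"turn":[0,0,0],"claw":1},
  {"linear":[-1.9,13.6,0],"turn":[0,0,0],"claw":1},
  {"linear":[-2.0,14,0],"turn":[0,0,0],"claw":1},
  {"linear":[-2.0,14,-0.6],"turn":[0,0,0],"claw":1},
])

```text
clock: 24.9
tool_pos: [419.7, 333.4, 197.2]
tcp_rot: [-3.14, -0.004, 0.248]
contact_force: [0.9, -0.0, -0.7]
opening: 0.208
grasp_force: 30.0
```

play_rows([
  {"linear":[0,0,-0.4],"turn":[0,0,0],"claw":1},
  {"linear":[0,0,-0.5],"turn":[0,0,0],"claw":1},
  {"linear":[0,0,-0.5],"turn":[0,0,0],"claw":1},
  {"linear":[0,0,-0.5],"turn":[0,0,0],"claw":1},
])

```text
clock: 25.3
tool_pos: [419.3, 331.4, 183.9]
tcp_rot: [-3.141, -0.001, 0.246]
contact_force: [-0.3, 0.1, -0.3]
opening: 0.211
grasp_force: 30.0
```

```bash
python3 pic.py l1
```

```text
[419.43190703 331.53109856 184.06367336]
```

View pics/l1.png

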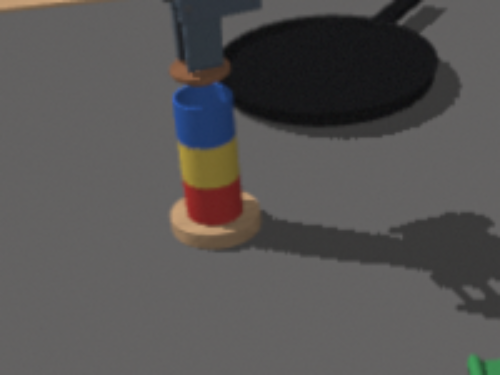

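The lid is level over the straight tower (disc centre ~(200,70), blue mouth ~(203,95)). Lowering.

play_rows([
  {"linear":[0,0,-0.4],"turn":[0,0,0],"claw":1},
  {"linear":[0,0,-0.65],"turn":[0,0,0],"claw":1},
  {"linear":[0,0,-0.8],"turn":[0,0,0],"claw":1},
  {"linear":[0,0,-0.91],"turn":[0,0,0],"claw":1},
  {"linear":[0,0,-0.98],"turn":[0,0,0],"claw":1},
  {"linear":[0,0,-1.01],"turn":[0,0,0],"claw":1},
  {"linear":[0,0,-1.01],"turn":[0,0,0],"claw":1},
])

```text
clock: 26.05
tool_pos: [419.2, 331.8, 159.1]
tcp_rot: [-3.141, -0.001, 0.247]
contact_force: [-1.5, -0.6, 4.3]
opening: 0.209
grasp_force: 30.0
```

play_rows([
  {"linear":[0,0,0],"turn":[0,0,0],"claw":0.4},
  {"linear":[0,0,0],"turn":[0,0,0],"claw":0.4},
  {"linear":[0,0,0],"turn":[0,0,0],"claw":0.4},
  {"linear":[0,0,0],"turn":[0,0,0],"claw":0.4},
  {"linear":[0,0,0],"turn":[0,0,0],"claw":0.4},
  {"linear":[0,0,1],"turn":[0,0,0],"claw":0.4},
  {"linear":[0,0,2.4],"turn":[0,0,0],"claw":0.4},
  {"linear":[0,0,3],"turn":[0,0,0],"claw":0.4},
  {"linear":[1,-2,3],"turn":[0,0,0],"claw":0},
  {"linear":[1.5,-4,3],"turn":[0,0,0],"claw":0},
  {"linear":[2,-6,3],"turn":[0,0,0],"claw":0},
  {"linear":[2,-6,3],"turn":[0,0,0],"claw":0},
])

```text
clock: 27.25
tool_pos: [469.6, 177.6, 233.3]
tcp_rot: [3.14, 0.0, 0.242]
contact_force: [0.4, 0.8, -0.6]
opening: 0.921
grasp_force: 0.0
```

```bash
python3 - <<'E'
from h import *
a=read_camera("side"); b=cv2.resize(a["img"][70:220,150:350],None,fx=2.5,fy=2.5)
cv2.imwrite("pics/f1.png",b[:,:,::-1]); 
h=cv2.cvtColor(a["img"],cv2.COLOR_RGB2HSV)
q=px(a,[[419,332,158]])[0]; P=cloud(a,blob((h[...,0]<=22)&(h[...,1]>=90)&(h[...,2]>=40)&(np.arange(480)[:,None]<q[1]+12),q,15))
D=P[(P[:,2]>150)&(P[:,2]<162)];print(np.percentile(P[:,2],[2,50,98]),cv2.minEnclosingCircle(np.float32(D[:,:2])))
E
```

```text
[152.68676387 157.0741549  181.25836384] ((420.0533447265625, 326.25848388671875), 31.85424041748047)
```

View pics/f1.png

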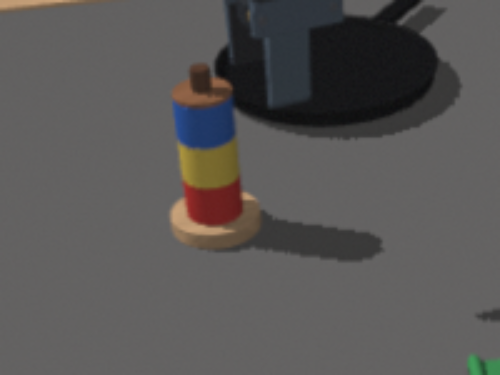

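The tower is complete and straight: the lid disc is at (203,92) with its top at z≈157, the knob top is at z≈181, and the gripper is clear.

```bash
python3 -c "
from plant import *
print(close_job())"
```

```text
the job is handed in; nothing more can be done
None
```

The tower is back together on the base (red, yellow, blue, then the middle-sized lid from the plate), every piece seated and upright, and the gripper was open and clear when I handed the job in at about 27 s.

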